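# Couple the grease coupler to a pillow-block nipple and hold it

## Robot

A 6-joint arm with a two-finger parallel gripper is mounted at the origin on a cart in front of the work surface, level with it; the furniture and walls round the work are solid. World frame = base frame: x ahead of the robot, y to its left, z up, the work surface at z = 0. Lengths are in mm, angles in rad, forces in N, time in s.
With the tool pointing down it reaches from about 400 to 825 mm from the base axis. Payload 7 kg.
Tool frame: the origin (TCP) lies midway between the tips of the shut fingers; the grasp point (between the pads) lies 19 mm behind it; z points along the fingers, y is the line along which they close (so a half turn about z gives the same grasp; the last joint's range is limited). The gripper opens to 88 mm and grips with 3 to 60 N. Pads are 19 mm wide; open, the fingers measure 130 mm over their backs; the gripper's body (78 mm by 193 mm) begins 47 mm behind the grasp point.
Start: joints at [-1.061, 0.359, 0.012, 0, -1.224, -0.288], TCP at [148.465, -658.448, 226.561] pointing down, gripper open.
Joint ranges: [-3.07, 3.07], [-1.43, 2.12], [-1.02, 1.25], [-3.03, 1.67], [-3.05, -0], [-3.03, 3.03]. Speed limits (rad/s): [2.39, 2.39, 3.01, 3.14, 3.14, 3.14].

## Interface

Orientations are given as a unit quaternion [w, x, y, z].
In Python, from cell import sensors, get_image, order, models gives the robot as it stands. The module is installed in compiled form; this text tells all that it offers.
- The arm moves only by the shell command python3 -m creep 'ROWS' [FORCE]. ROWS is a JSON object of lists of equal length, an entry for each row: "dp": the shift along the world's x, y, z in cm, a list of three; "rotation": the turn, a rotation vector about the world's x, y, z in degrees, a list of three; "jaw": the gripper's target within -1 to 1 (shut at 1, half-way at 0, fully open at -1). A call has 1 to 10 rows; each row is the pose to reach, as a shift and turn from the pose commanded when the call began; what a row does not reach only later rows make up. A row lasts 1/8 s, in which the tool goes at most 62.5 mm and 10.7 degrees, less where a joint would pass 70% of its speed; a pose out of reach is approached as far as the arm can. A call with a gripper value outside its range is refused whole. The fingers move at their own pace and stop on an object; FORCE is the grip in N (left out, the last holds). Time passes only in rows, so rows that repeat a pose let the fingers close. It gives the time, the measured TCP pose, the force, the opening and the grip force at its end, in the units of the state.
- sensors.sense(): the state, without advancing time (a new reading comes with each control period).
- get_image(name): name is "scene" or "top" or "wrist"; returns a dict with "img" (400x640x3 uint8, blue, green, red), "fx", "fy", "cx", "cy" (pixels), "xyz" and "orientation" of the camera in the world. Camera axes: x right, y down, z forward; pixel columns grow to the right and rows downward; lengths in mm; the calibration is good to about 2 mm. The wrist camera is an equidistant fisheye: a pixel r from the principal point sees the ray r / f radians off the axis. A picture is of the moment at which its call begins. There is no depth.
- order.job_done(): hands the job in; it is judged then, once.
Trained networks look in the newest picture that a camera, given by its name, has taken for a name from the list of things; names that differ only in an ending like _2 or _b are one class to them, and where a whole thing is asked for, a point or a joint stands for the part that bears it (a point fixed in the world has none). Each returns a list of dicts, best first, with "confidence" (0 to 1); they miss things now and then, are a little off and sometimes report something else, mostly with a low value. They report only what shows in the picture. A call takes as long as a camera call.
- models.silhouettes(camera, target): "mask" (400x640 bool, what is visible of it) and "position" ([column, row] in pixels, amid what is visible of it).
The state is a dict: "time": time; "q": joint angles; "joint_velocities": joint speeds; "joint_efforts": joint torques, N m; "tcp_pos": TCP position; "tcp_rot": TCP orientation; "force": force on the tool from outside, world axes, zero at the start; "ft_torque": the same for the moment, N m; "opening": finger opening in mm; "grasp_force": force on a finger pad.
Only numpy, scipy, OpenCV 4.12 (cv2) and the standard library are available. Lean on these libraries where they do the work, as an engineer would, in place of code of your own. Each camera call takes 0.05 s, during which the arm holds its last target. There are 200 camera calls.

## Task

Get the pillow-block bearing ready for greasing: take the dust cap off its slanted grease nipple and stand the cap mouth down on the bench top, clear of the bearing. Then take the grease coupler from its wooden stand, press it squarely onto the nipple until it snaps over the head, keep pushing it home against its inner spring, and finish still gripping it and holding it pressed there. Leave the tape measure, the screwdriver and the spring clamp alone.

Things in the scene. Friction and masses are not known exactly. Their poses are not given: they have to be found in the camera images.
- bearing: Grey pillow-block bearing bolted to the bench, 136 mm long (its x) by 44 mm, rounded top at 86 mm height; steel shaft stub through it along its y (110 mm long, 25 mm thick, centre 46 mm up). Origin: centre of its underside; z up. The grease nipple on its housing leans 0.35 rad (20 degrees) from vertical towards the bearing's -x side, in its x-z plane.
- nipple: Steel grease nipple fixed on the bearing, at first hidden by the dust cap. Origin: centre of its seat face (flat top of a round boss 30 mm wide), 90 mm above the bench; z points out along the nipple, 0.35 rad from vertical. Neck 10 mm thick from 0 to 12 mm, then a head that widens to 16 mm (at 15 to 17 mm) and narrows to a flat tip 8 mm wide at 24 mm.
- dust_cap: Loose black plastic dust cap, a round cup 26 mm in diameter and 32 mm high, 30 g, over the nipple (bore 20 mm wide, 21 mm deep, so it sits loosely). Origin: centre of its open rim; z points from the rim to its closed end. On the nipple its rim is 3 mm above the seat face and its z lies along the nipple's z; it pulls off that way.
- stand: Wooden stand, 74 x 74 x 34 mm, fixed to the bench, with a round hole 38 mm wide and 28 mm deep in its top in which the coupler stands upright. Origin: centre of its underside; z up.
- coupler: Steel grease coupler, a straight tool 114 mm long, about 0.27 kg, standing mouth down in the stand, mouth 6 mm above the bench. Origin: centre of its open mouth; z points from the mouth along the tool to its brass end. Sleeve 34 mm in diameter, collar 46 mm in diameter at 40 to 48 mm, hexagonal grip above it, brass end cap 24 mm wide from 106 to 114 mm.
- coupler_grip (a point): Point on the coupler's axis, 70 mm from its mouth, in the hexagonal grip: 28 mm across flats, from 48 to 106 mm; one pair of flats faces along its x, the others 60 degrees on. Fingertips just above the collar (48 mm) can push down on it.
- coupler_jaws (a point): Point on the coupler's axis 6 mm inside the mouth, a bore 23 mm wide, where three sprung jaws leave 12 mm between them. They ride up the head from 15 mm above the seat face (mouth height), need a push of some 3 to 7 N, and snap over it at about 10 mm, then draw the coupler on.
- seal (a joint): Slide of the sprung seal in the coupler's bore: 0 m when free, grows as the nipple presses it in, about 0.008 m when the mouth touches the seat face. It meets the nipple's tip when the mouth is 8 mm above the seat face and pushes back with 2 N there, rising to 9 N when home. If let go, the coupler springs back to about 6 mm above the seat face.
- tape_measure: Dark tape measure, 32 x 77 x 62 mm, a bystander. Origin: centre of its underside.
- screwdriver: Screwdriver lying flat, 29 x 202 x 29 mm, long along its y, a bystander. Origin: centre of its underside.
- pinch_clamp: Spring clamp lying flat, 72 x 116 x 22 mm, a bystander. Origin: centre of its underside.

How it is judged (in metres and radians):
On the way, in this order (a step that is already met when the one before it is completed fails the run):
1. the dust cap is off the nipple and stands mouth down on the bench, clear of the bearing, let go (height (world z) of dust_cap between -0.006 and 0.008 m and angle between dust_cap's own z axis and vertical below 0.2 rad and horizontal distance between dust_cap and bearing above 0.09 m and linear speed of dust_cap below 0.03 m/s and not (contact force between the arm and dust_cap above 0.05 N) and not (contact force between the fingers and dust_cap above 0.05 N)), for 0.2 s.
2. the coupler sits squarely on the nipple and has snapped over its head (x of coupler in the frame of nipple between -0.003 and 0.003 m and y of coupler in the frame of nipple between -0.003 and 0.003 m and angle between the z axis of coupler and the z axis of nipple, either way round below 0.12 rad and z of coupler in the frame of nipple between -0.004 and 0.007 m), for 0.1 s.
At the end, for the whole second after the job is handed in: Coupler gripped on the nipple, at rest: axes within 0.12 rad, mouth within 3 mm of the axis in x and y and under 4 mm from the seat, seal pressed in over 4 mm, push over 3 N, finger force over 2 N. Cap stands mouth down on the bench, tilt under 0.2 rad, over 90 mm from the bearing centre, untouched (all of step 1 and x of coupler in the frame of nipple between -0.003 and 0.003 m and y of coupler in the frame of nipple between -0.003 and 0.003 m and angle between the z axis of coupler and the z axis of nipple, either way round below 0.12 rad and z of coupler in the frame of nipple between -0.004 and 0.004 m and value of joint seal above 0.004 m and contact force between the fingers and coupler above 2 N and contact force between coupler and bearing above 3 N and linear speed of coupler below 0.02 m/s); the arm keeps its last pose, push and grip.
It fails at once if the tape measure was disturbed (moved more than 20 mm) (distance of tape_measure from where it was at the start of the episode above 0.02 m).
It fails at once if the screwdriver was disturbed (moved more than 20 mm) (distance of screwdriver from where it was at the start of the episode above 0.02 m).
It fails at once if the pinch clamp was disturbed (moved more than 20 mm) (distance of pinch_clamp from where it was at the start of the episode above 0.02 m).
It also fails if it takes over 61 s, if anything falls off the work surface, if the arm or the gripper's body presses on something with over 40 N, if the wrist force passes 120 N, or if a joint passes its speed limit or range.

## Working session

There is one attempt and no reset: what is moved stays moved. The work goes in short steps, Python scripts to look and compute and a shell command to move; the robot and the scene stay as the last step left them, time stands still between calls to the robot, and variables do not carry over. Pictures are saved under pics/ and viewed, at most 10 in all, crops included, and the job is handed in when it is done.

```bash
mkdir -p pics
cat > h.py <<'E'
import numpy as np, cv2
from scipy.spatial.transform import Rotation as R
from cell import sensors, get_image, order, models
def rot(q): return R.from_quat([q[1],q[2],q[3],q[0]])
def ray(c,uv,name):
    x=(uv[0]-c['cx'])/c['fx']; y=(uv[1]-c['cy'])/c['fy']
    if name=='wrist':
        r=np.hypot(x,y); s=np.sin(r)/r if r>1e-9 else 1; d=np.array([x*s,y*s,np.cos(r)])
    else: d=np.array([x,y,1.])
    return rot(c['orientation']).apply(d/np.linalg.norm(d))
def onz(c,uv,name,z):
    d=ray(c,uv,name); o=np.array(c['xyz'],float); return o+d*(z-o[2])/d[2]
def proj(c,P,name):
    p=rot(c['orientation']).inv().apply(np.array(P,float)-np.array(c['xyz']))
    if name=='wrist':
        h=np.hypot(p[0],p[1]); t=np.arctan2(h,p[2]); u=p[:2]/max(h,1e-9)*t
    else: u=p[:2]/p[2]
    return np.array([u[0]*c['fx']+c['cx'],u[1]*c['fy']+c['cy']])
def tri(rays):
    A=np.zeros((3,3));b=np.zeros(3)
    for o,d in rays:
        M=np.eye(3)-np.outer(d,d);A+=M;b+=M@np.array(o,float)
    return np.linalg.solve(A,b)
E
cat > a.py <<'E'
from h import *
np.set_printoptions(precision=1,suppress=True)
s=sensors.sense();print(s['time'],s['tcp_pos'],s['tcp_rot'],s['force'])
for n in ['scene','top']:
    c=get_image(n); cv2.imwrite(f'pics/{n}0.png',c['img'])
    print(n,np.array(c['xyz']),c['fx'],rot(c['orientation']).as_matrix()[:,2])
    for t in ['bearing','dust_cap','stand','coupler','tape_measure','screwdriver','pinch_clamp']:
        for m in models.silhouettes(n,t)[:2]:
            v,u=np.where(m['mask']); 
            r=cv2.minAreaRect(np.c_[u,v].astype(np.float32)) if len(u) else None
            print(t,round(m['confidence'],2),np.array(m['position']),u.min(),u.max(),v.min(),v.max(),'z0:',onz(c,m['position'],n,0)[:2],r)
E
python3 a.py
```

```text
0.0 [ 148.4 -658.   225.6] [-0.  -0.1  1.   0. ] [ 0.6 -0.2 -0.9]
scene [111.4 704.2 692.6] 457.39053506111554 [ 0.4 -0.7 -0.6]
bearing 0.73 [325.9 191.7] 295 347 167 212 z0: [ 579.6 -125.1] ((325.0148010253906, 188.03656005859375), (52.94739532470703, 36.54430389404297), 22.98871612548828)
bearing 0.26 [352.7 253.7] 345 360 233 274 z0: [416.8  46.8] ((352.5, 253.5), (41.0, 15.0), 90.0)
dust_cap 0.71 [330.1 164.6] 323 334 160 173 z0: [ 632.2 -243.3] ((328.5, 166.5), (13.0, 11.0), 90.0)
dust_cap 0.58 [247.  241.9] 240 261 222 262 z0: [641.4 127.3] ((250.5, 242.0), (40.0, 21.0), 90.0)
stand 0.8 [254.2 263.3] 229 276 241 284 z0: [587.  174.2] ((253.02957153320312, 261.57098388671875), (36.46154022216797, 43.61539077758789), 67.38013458251953)
coupler 0.85 [246.2 244.3] 240 261 221 262 z0: [638.1 134.5] ((250.5, 241.5), (41.0, 21.0), 90.0)
tape_measure 0.67 [355.2 252. ] 344 360 233 273 z0: [414.4  39.4] ((352.2821960449219, 252.8191680908203), (15.59803295135498, 39.989593505859375), 6.009005546569824)
screwdriver 0.94 [359.7 161.7] 315 378 152 172 z0: [ 566.2 -296.6] ((346.470611572265
[... 718 characters left out ...]
87048339844), 25.559967041015625)
coupler 0.69 [241.6 174.1] 234 254 167 188 z0: [611.3 196.8] ((242.70001220703125, 177.60000610351562), (22.360679626464844, 18.335756301879883), 26.56505012512207)
tape_measure 0.86 [297.1 252.1] 281 311 240 262 z0: [405.9  66.8] ((296.3000183105469, 249.60003662109375), (14.758047103881836, 31.304948806762695), 63.43495178222656)
screwdriver 0.87 [427.3 180.9] 418 436 127 203 z0: [ 564.  -271.5] ((426.00994873046875, 165.0699920654297), (77.35748291015625, 12.445079803466797), 81.8698959350586)
pinch_clamp 0.96 [202.2 266.1] 179 230 246 275 z0: [386.7 297.1] ((205.2812042236328, 263.7268371582031), (49.27698516845703, 29.71274185180664), 8.426968574523926)
```

Run:
```python
import cv2,numpy as np
a=cv2.imread('pics/scene0.png')[140:400,220:400]
b=cv2.imread('pics/top0.png')[110:290,170:450]
cv2.imwrite('pics/v1.png',np.hstack([cv2.resize(a,(375,540),interpolation=3),cv2.resize(b,(420,540)[:1]+(270,),interpolation=3) if 0 else cv2.copyMakeBorder(cv2.resize(b,(420,270),interpolation=2),0,270,0,0,0)]))
```

```text
(no output)
```

View pics/v1.png

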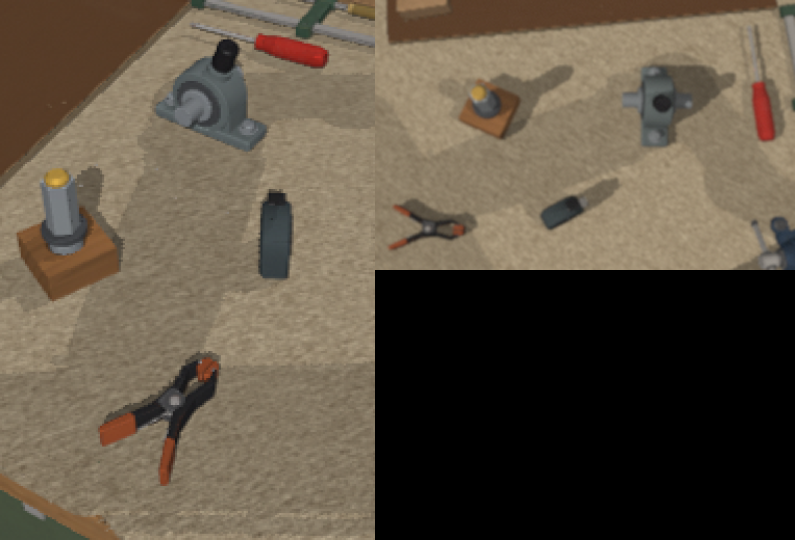

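The view shows the bearing with its long axis roughly along world x, the black cap at scene (328,166) / top (361,179) leaning toward -x, and the coupler in its stand to the left. The bystanders are well apart.

Run:
```python
from h import *
np.set_printoptions(precision=1,suppress=True)
s=sensors.sense();print(rot(s['tcp_rot']).as_matrix())
C={n:get_image(n) for n in['scene','top']}
def T(a,b): 
    P=tri([(C['scene']['xyz'],ray(C['scene'],a,'scene')),(C['top']['xyz'],ray(C['top'],b,'top'))]); return P,proj(C['scene'],P,'scene')-a,proj(C['top'],P,'top')-b
print('cap',T((328.5,166.5),(361,178.5)))
print('coupler tip',T((220+57/2.083,140+175/2.077),(170+478/1.5-250,110+92/1.5)))
print('stand',[onz(C['top'],p,'top',34)[:2] for p in [(227,177),(267,182)]])
```

```text
[[-1.  -0.2  0. ]
 [-0.2  1.   0. ]
 [-0.  -0.  -1. ]]
cap (array([552.1, -89.2, 106. ]), array([-0.1, -0. ]), array([0.1, 0.1]))
coupler tip (array([583. , 182.6, 116.3]), array([-0.1, -0. ]), array([0., 0.]))
stand [array([595.9, 226.5]), array([577.2, 129.5])]
```

```bash
python3 -m creep '{"dp":[[4,6,3],[8,12,3],[12,18,3],[16,24,3],[20,30,3],[24,36,3],[28,42,3],[32,48,3],[36,54,3],[36.5,57,3]],"rotation":[[0,0,-2],[0,0,-4],[0,0,-6],[0,0,-8],[0,0,-10],[0,0,-10],[0,0,-10],[0,0,-10],[0,0,-10],[0,0,-10]],"jaw":[-1,-1,-1,-1,-1,-1,-1,-1,-1,-1]}'
python3 -m creep '{"dp":[[0,0,0],[0,0,0],[0,0,0],[0,0,0]],"rotation":[[0,-8,0],[0,-16,0],[0,-20,0],[0,-20,0]],"jaw":[-0.3,-0.3,-0.3,-0.3]}'
cat > b.py <<'E'
from h import *
import sys
np.set_printoptions(precision=2,suppress=True)
s=sensors.sense();M=rot(s['tcp_rot']).as_matrix();print(s['time'],s['tcp_pos'],'\n',M,s['force'],s['opening'])
c=get_image('wrist'); cv2.imwrite('pics/'+sys.argv[1],c['img'])
print(np.array(c['xyz'],float),c['fx'],c['cx'],c['cy'],'\n',rot(c['orientation']).as_matrix())
for t in sys.argv[2:]:
    for m in models.silhouettes('wrist',t)[:2]:
        v,u=np.where(m['mask']); print(t,round(m['confidence'],2),m['position'],u.min(),u.max(),v.min(),v.max(),len(u))
E
python3 b.py w1.png dust_cap bearing
```

```text
time: 2.15
tcp_pos: [487.8, -137.3, 257.0]
tcp_rot: [0.0, -0.024, 1.0, -0.0]
force: [1.3, -0.6, -1.0]
opening: 87.2
grasp_force: 0.0
time: 2.65
tcp_pos: [485.4, -139.2, 256.9]
tcp_rot: [0.174, -0.023, 0.984, -0.004]
force: [-0.2, 0.1, 1.3]
opening: 58.2
grasp_force: 0.0
2.65 [ 485.42 -139.2   256.85] 
 [[-0.94 -0.04  0.34]
 [-0.05  1.    0.  ]
 [-0.34 -0.02 -0.94]] [-0.24  0.12  1.32] 58.17769383062169
[ 369.38 -141.54  382.88] 309.70691628693146 320.8860463812078 203.19564605151962 
 [[-0.04  0.83  0.56]
 [ 1.    0.05  0.01]
 [-0.02  0.56 -0.83]]
dust_cap 0.63 [367.4, 202.8] 356 383 189 217 622
bearing 0.84 [358.6, 177.1] 318 403 127 221 3831
bearing 0.35 [530.5, 205.1] 516 547 191 225 664
```

View pics/w1.png

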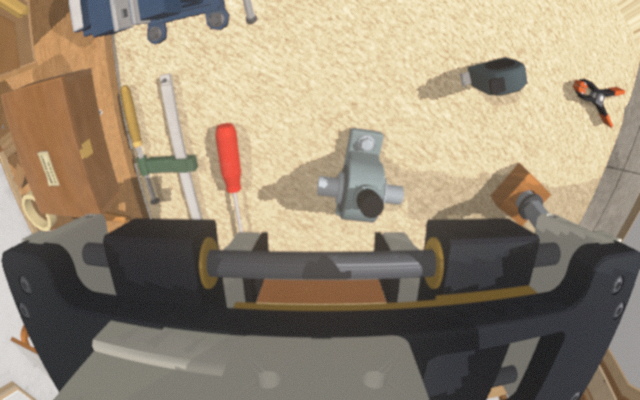

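Wrist view shows the cap nearly end-on at (369,203) (so it leans toward -x, at the camera), the shaft ends at (322,185) and (403,194), the near bolt at (367,143).

Run:
```python
from h import *
np.set_printoptions(precision=1,suppress=True)
C={n:get_image(n) for n in['scene','top','wrist']}
ob={'scene':(328.5,166.5),'top':(361,178.5),'wrist':(369.5,203)}
L=[(C[n]['xyz'],ray(C[n],ob[n],n)) for n in C]
P=tri(L);print(P,[proj(C[n],P,n)-ob[n] for n in C])
w=C['wrist']
a,b,k=[onz(w,p,'wrist',z) for p,z in [((320,185),46),((403,193.5),46),((366,144),18)]]
print(a,b,k,(a+b)/2,np.degrees(np.arctan2((b-a)[0],(b-a)[1])))
for n in['top','wrist','scene']:
  m=models.silhouettes(n,'bearing')[0]['mask'].astype(np.uint8)
  np.save(f'm_{n}.npy',m)
x=cv2.resize(w['img'][110:230,290:430],(700,600),interpolation=cv2.INTER_CUBIC)
cv2.imwrite('pics/v2.png',x)
```

```text
[551.9 -87.3 109. ] [array([-0.4, -0.7]), array([-0.6, -0.1]), array([-0.8, -2. ])]
[ 572.5 -139.7   46. ] [578.9 -30.6  46. ] [524.7 -83.5  18. ] [575.7 -85.2  46. ] 3.3638906992973125
```

View pics/v2.png

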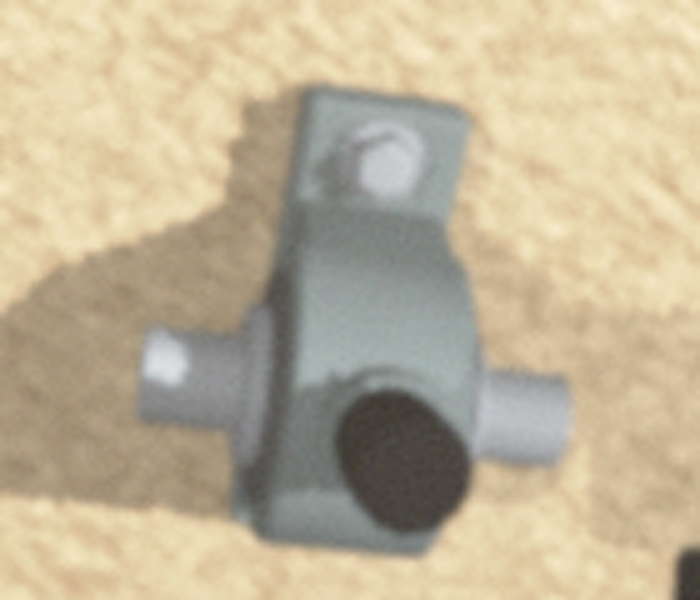

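```bash
python3 -m creep '{"dp":[[2.5,2.7,-3],[5.1,5.5,-6],[5.1,5.5,-10.3],[5.1,5.5,-10.3],[5.1,5.5,-10.3]],"rotation":[[0,0,-2.5],[0,0,-5],[0,0,-5],[0,0,-5],[0,0,-5]],"jaw":[-0.3,-0.3,-0.3,-0.3,-0.3]}'
python3 b.py w2.png dust_cap bearing
python3 - <<'E'
import cv2
cv2.imwrite('pics/v3.png',cv2.resize(cv2.imread('pics/w2.png')[80:300,200:490],(790,600),interpolation=2))
E
```

```text
time: 3.72
tcp_pos: [538.6, -84.4, 154.9]
tcp_rot: [0.174, 0.02, 0.985, -0.012]
force: [0.1, 1.2, -0.2]
opening: 57.1
grasp_force: 0.0
3.725 [538.62 -84.35 154.91] 
 [[-0.94  0.04  0.34]
 [ 0.03  1.   -0.03]
 [-0.34 -0.02 -0.94]] [ 0.12  1.15 -0.24] 57.06157050556764
[422.74 -76.49 280.92] 309.70691628693146 320.8860463812078 203.19564605151962 
 [[ 0.04  0.83  0.56]
 [ 1.   -0.03 -0.04]
 [-0.02  0.56 -0.83]]
dust_cap 0.66 [570.7, 202.9] 544 603 179 229 1628
dust_cap 0.61 [318.9, 218.9] 301 339 196 243 1443
bearing 0.92 [321.6, 180.4] 259 383 109 242 7391
bearing 0.16 [154.4, 164.5] 132 178 124 219 2215
```

View pics/v3.png

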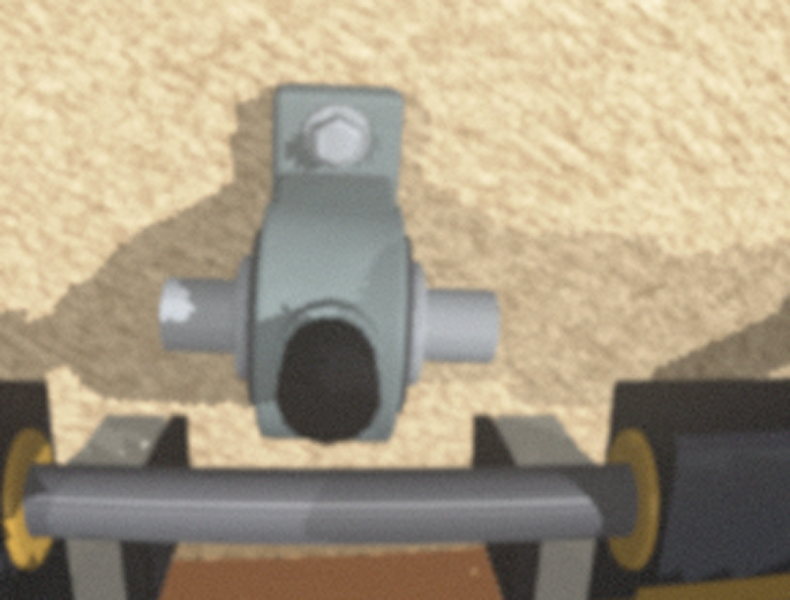

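The cap sits centred between the fingers at about (319,219) full-picture, with the shaft ends at about (259,195) and (383,199).

Run:
```python
from h import *
from scipy.optimize import least_squares
np.set_printoptions(precision=1,suppress=True)
w=get_image('wrist')
sc=lambda p:(200+p[0]*290/790,80+p[1]*220/600)
a,b,k=[onz(w,sc(p),'wrist',z) for p,z in [((160,315),46),((500,325),46),((337,137),18)]]
print(a,b,k,(a+b)/2,np.degrees(np.arctan2((b-a)[0],(b-a)[1])))
t=np.linspace(0,2*np.pi,60)
def cap(p,yaw):
    n=R.from_euler('zyx',[yaw,-20.05,0],degrees=True)
    pts=np.array([[13*np.cos(x),13*np.sin(x),z] for z in(3,35) for x in t])
    q=np.array([proj(w,P,'wrist') for P in n.apply(pts)+[p[0],p[1],90]])
    return np.r_[q.min(0),q.max(0)]
for yaw in(-2,-4):
    r=least_squares(lambda p:cap(p,yaw)-[301,196,339.5,243],[560,-85]);print(yaw,r.x,r.fun)
```

```text
[ 573.1 -144.4   46. ] [580.9 -29.5  46. ] [523.1 -82.7  18. ] [577.  -86.9  46. ] 3.900123811047858
-2 [560.7 -85.1] [-0.6 -0.8  0.6  0.9]
-4 [560.7 -85.1] [-0.6 -0.8  0.6  0.9]
```

```bash
python3 -m creep '{"dp":[[1.0,0,-2.9],[1.9,-0.1,-5.7],[1.9,-0.1,-5.7],[1.9,-0.1,-5.7],[1.9,-0.1,-5.7],[1.9,-0.1,-5.7],[1.9,-0.1,-5.7]],"rotation":[[0,0,0],[0,0,0],[0,0,0],[0,0,0],[0,0,0],[0,0,0],[0,0,0]],"jaw":[-0.3,-0.3,-0.3,1,1,1,1]}' 15
```

```text
time: 4.8
tcp_pos: [557.1, -85.0, 97.3]
tcp_rot: [0.174, 0.02, 0.985, -0.012]
force: [-1.1, 0.7, 3.5]
opening: 25.5
grasp_force: 15.0
```

```bash
python3 -m creep '{"dp":[[-0.8,0,2.2],[-1.6,0.1,4.4],[-2.4,0.1,6.6],[-5,-3,6.6],[-8,-6,5],[-10.7,-8.5,1],[-10.7,-8.5,-3],[-10.7,-8.5,-6.5],[-10.7,-8.5,-6.5]],"rotation":[[0,0,0],[0,0,0],[0,0,0],[0,8,0],[0,16,0],[0,20,0],[0,20,0],[0,20,0],[0,20,0]],"jaw":[1,1,1,1,1,1,1,1,1]}' 
python3 b.py w3.png dust_cap
python3 - <<'E'
import cv2
cv2.imwrite('pics/v4.png',cv2.imread('pics/w3.png')[60:330,150:500])
E
```

```text
time: 5.92
tcp_pos: [447.7, -170.3, 29.6]
tcp_rot: [-0.003, 0.018, 1.0, -0.015]
force: [-0.0, -0.1, 0.4]
opening: 25.1
grasp_force: 15.0
5.925 [ 447.65 -170.35   29.62] 
 [[-1.    0.04 -0.01]
 [ 0.04  1.   -0.03]
 [ 0.01 -0.03 -1.  ]] [-0.05 -0.14  0.38] 25.09702142969844
[ 382.89 -162.44  188.07] 309.70691628693146 320.8860463812078 203.19564605151962 
 [[ 0.04  0.97  0.24]
 [ 1.   -0.03 -0.04]
 [-0.03  0.24 -0.97]]
dust_cap 0.94 [320.8, 243.0] 297 345 223 291 1415
```

View pics/v4.png

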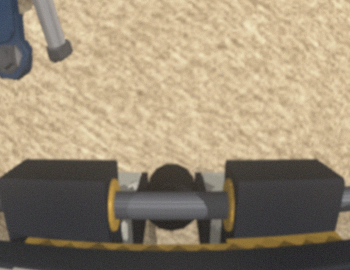

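The cap is in the jaws at (320,243). Lowering it to the bench.

```bash
python3 -m creep '{"dp":[[0,0,-1.5],[0,0,-2.2],[0,0,-2.2]],"rotation":[[0.5,-0.5,0],[1.5,-0.5,0],[1.5,-0.5,0]],"jaw":[1,1,1]}'
python3 -m creep '{"dp":[[0,0,-0.15],[0,0,-0.25],[0,0,-0.25]],"rotation":[[0,0,0],[0,0,0],[0,0,0]],"jaw":[1,1,1]}'
```

```text
time: 6.4
tcp_pos: [451.0, -170.2, 11.0]
tcp_rot: [0.005, 0.017, 1.0, -0.002]
force: [0.0, 0.6, -0.1]
opening: 24.9
grasp_force: 15.0
time: 6.78
tcp_pos: [449.9, -170.1, 7.3]
tcp_rot: [0.004, 0.017, 1.0, -0.002]
force: [-0.5, 0.0, -0.5]
opening: 25.3
grasp_force: 15.0
```

```bash
python3 -m creep '{"dp":[[0,0,-0.1],[0,0,-0.15],[0,0,-0.15]],"rotation":[[0,0,0],[0,0,0],[0,0,0]],"jaw":[1,1,1]}'
python3 -m creep '{"dp":[[0,0,-0.1],[0,0,-0.15],[0,0,-0.15]],"rotation":[[0,0,0],[0,0,0],[0,0,0]],"jaw":[1,1,1]}'
```

```text
time: 7.15
tcp_pos: [449.7, -170.2, 5.5]
tcp_rot: [0.004, 0.017, 1.0, -0.002]
force: [-0.3, 0.3, 0.2]
opening: 25.3
grasp_force: 15.0
time: 7.52
tcp_pos: [450.2, -170.3, 4.6]
tcp_rot: [0.004, 0.017, 1.0, -0.002]
force: [-1.0, -0.4, 7.7]
opening: 25.1
grasp_force: 15.0
```

```bash
python3 -m creep '{"dp":[[0,0,0.1],[0,0,0.1],[0,0,0.1],[0,0,0.1],[0,0,3],[0,0,8],[0,0,14],[0,0,20],[0,0,20]],"rotation":[[0,0,0],[0,0,0],[0,0,0],[0,0,0],[0,0,0],[0,0,0],[0,0,0],[0,0,0],[0,0,0]],"jaw":[-0.2,-0.2,-0.2,-0.2,-0.2,-0.2,-0.2,-0.2,-0.2]}'
python3 b.py w4.png dust_cap bearing nipple
python3 - <<'E'
import cv2
cv2.imwrite('pics/v5.png',cv2.resize(cv2.imread('pics/w4.png')[:330],(800,412)))
E
```

```text
time: 8.65
tcp_pos: [452.5, -170.5, 209.1]
tcp_rot: [0.009, 0.017, 1.0, -0.002]
force: [-0.4, 0.3, -0.2]
opening: 52.6
grasp_force: 0.0
8.65 [ 452.54 -170.51  209.15] 
 [[-1.    0.03  0.02]
 [ 0.03  1.   -0.  ]
 [-0.02 -0.   -1.  ]] [-0.36  0.34 -0.22] 52.58872159852267
[ 384.04 -166.73  366.14] 309.70691628693146 320.8860463812078 203.19564605151962 
 [[ 0.03  0.96  0.26]
 [ 1.   -0.03 -0.01]
 [-0.01  0.26 -0.97]]
dust_cap 0.74 [323.0, 175.6] 310 333 166 192 500
bearing 0.68 [373.0, 283.3] 347 410 220 302 996
```

View pics/v5.png

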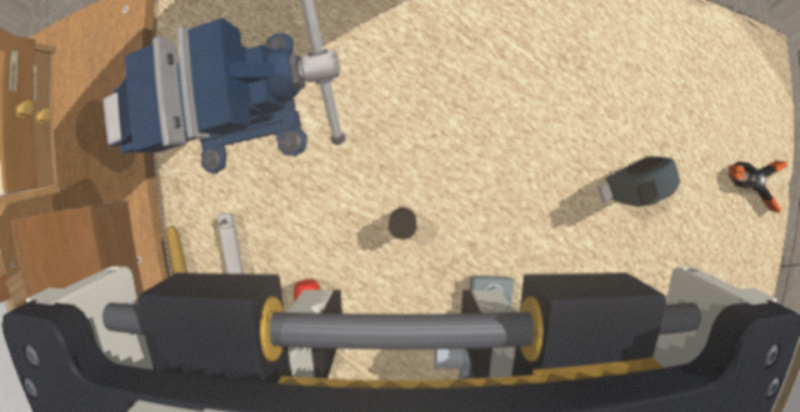

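The cap stands upright at (322,178) full-picture, apart from everything. Next, a quick look at the bare nipple.

```bash
python3 -m creep '{"dp":[[3.5,4,0],[6.8,8.6,-1],[6.8,8.6,-2],[6.8,8.6,-2],[6.8,8.6,-2]],"rotation":[[0,-8,0],[0,-16,0],[0,-20,0],[0,-20,0],[0,-20,0]],"jaw":[-0.3,-0.3,-0.3,-0.3,-0.3]}' 
python3 b.py w5.png nipple bearing
python3 - <<'E'
import cv2
cv2.imwrite('pics/v6.png',cv2.resize(cv2.imread('pics/w5.png')[130:250,250:390],(700,600),interpolation=2))
E
```

```text
time: 9.48
tcp_pos: [518.2, -84.4, 184.1]
tcp_rot: [0.177, 0.017, 0.984, 0.001]
force: [0.7, -0.2, 0.4]
opening: 56.7
grasp_force: 0.0
9.475 [518.16 -84.4  184.06] 
 [[-0.94  0.03  0.35]
 [ 0.03  1.   -0.  ]
 [-0.35  0.01 -0.94]] [ 0.71 -0.23  0.38] 56.696768238868565
[401.46 -80.62 309.48] 309.70691628693146 320.8860463812078 203.19564605151962 
 [[ 0.03  0.82  0.57]
 [ 1.   -0.03 -0.01]
 [ 0.01  0.57 -0.82]]
nipple 0.64 [321.3, 208.7] 303 335 191 225 904
bearing 0.73 [317.9, 188.9] 263 372 120 237 6973
```

View pics/v6.png

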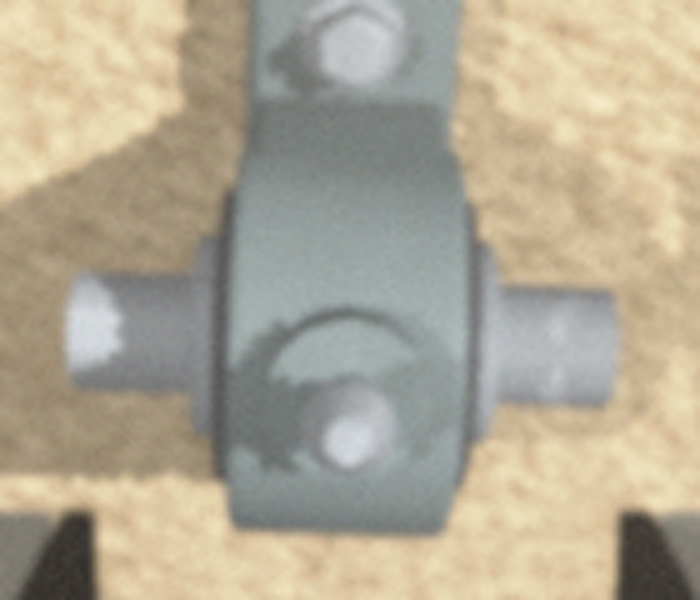

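Bare nipple: head spans crop x 302–396, y 378–470, tip at about (348,440), boss upper edge at (350,308).

Run:
```python
from h import *
from scipy.optimize import least_squares
np.set_printoptions(precision=1,suppress=True)
w=get_image('wrist'); t=np.linspace(0,2*np.pi,60)
sc=lambda x,y:(250+x/5,130+y/5)
n=R.from_euler('zyx',[-3.5,-20.05,0],degrees=True)
def ring(p,r,z): return np.array([proj(w,P,'wrist') for P in n.apply([[r*np.cos(x),r*np.sin(x),z] for x in t])+[p[0],p[1],90]])
def f(p):
    h=np.r_[ring(p,8,15),ring(p,8,17),ring(p,4,24)]; b=ring(p,15,0); tip=ring(p,4,24).mean(0)
    return np.r_[h.min(0)-sc(302,378),h.max(0)-sc(396,470),tip-sc(348,440),[b[:,1].min()-sc(0,308)[1]]]
r=least_squares(f,[560,-85]);print(r.x,r.fun,n.as_matrix()[:,2])
# coupler: top/scene refine
for nm in['top','scene']:
    c=get_image(nm)
    for m in models.silhouettes(nm,'coupler')[:1]:
        v,u=np.where(m['mask']);print(nm,m['confidence'],u.min(),u.max(),v.min(),v.max())
        for P in [(583,183,6),(583,183,120)]: print(proj(c,P,nm))
```

```text
[560.1 -85.5] [-0.4 -0.7  0.3  0.2  0.1 -0.5  1. ] [-0.3  0.   0.9]
top 0.79 233 254 165 189
[246.9 184. ]
[238.2 170.9]
scene 0.57 240 260 222 262
[252.9 264.5]
[247.  222.9]
```

```bash
python3 -m creep '{"dp":[[0,3,4],[1,8,5],[2,14,5],[3,20,5],[4,26,5],[4,26.7,5],[4,26.7,5],[4,26.7,5]],"rotation":[[0,5,0],[0,12,0],[0,20,0],[0,20,0],[0,20,0],[0,20,0],[0,20,0],[0,20,0]],"jaw":[-0.3,-0.3,-0.3,-0.3,-0.3,-0.3,-0.3,-0.3]}' 
python3 b.py w6.png coupler stand
python3 - <<'E'
import cv2
cv2.imwrite('pics/v7.png',cv2.resize(cv2.imread('pics/w6.png')[130:330,200:440],(720,600),interpolation=2))
E
```

```text
time: 10.88
tcp_pos: [557.6, 181.7, 234.2]
tcp_rot: [0.004, 0.018, 1.0, -0.002]
force: [-0.3, 0.1, 1.2]
opening: 57.1
grasp_force: 0.0
10.875 [557.62 181.7  234.2 ] 
 [[-1.    0.04  0.01]
 [ 0.04  1.   -0.  ]
 [-0.01 -0.   -1.  ]] [-0.3   0.08  1.21] 57.149049291078555
[490.6  185.47 391.85] 309.70691628693146 320.8860463812078 203.19564605151962 
 [[ 0.04  0.97  0.25]
 [ 1.   -0.03 -0.01]
 [-0.    0.25 -0.97]]
coupler 0.61 [324.5, 210.9] 304 344 188 238 1622
stand 0.84 [325.0, 188.1] 285 365 160 241 2408
```

View pics/v7.png

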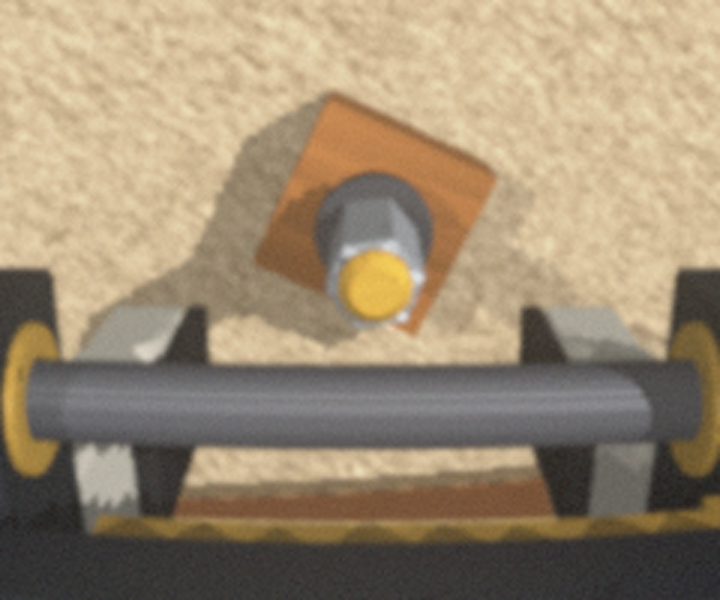

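Run:
```python
from h import *
np.set_printoptions(precision=1,suppress=True)
w=get_image('wrist')
print(onz(w,(325.3,225),'wrist',120),onz(w,(324.3,206),'wrist',50))
o=w['img'][185:245,295:355].copy()
x=cv2.resize(o,(600,600),interpolation=cv2.INTER_CUBIC)
P=onz(w,(325.3,225),'wrist',120)
cv2.imwrite('pics/v8.png',x)
```

```text
[582.9 184.9 120. ] [583.7 184.4  50. ]
```

View pics/v8.png

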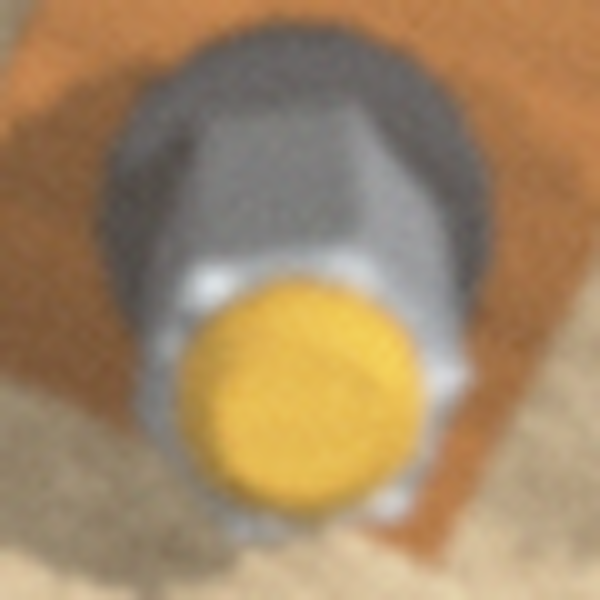

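Hex vertices sit about -7° (mod 60) in the picture, so I turn the tool -23° about z to face a pair of flats; the brass cap is at (325,225), putting the axis near (583.3, 184.6).

```bash
python3 -m creep '{"dp":[[1.3,0.1,-2],[2.6,0.3,-4],[2.6,0.3,-7],[2.6,0.3,-9],[2.6,0.3,-9],[2.6,0.3,-9]],"rotation":[[0,0,-8],[0,0,-16],[0,0,-23],[0,0,-23],[0,0,-23],[0,0,-23]],"jaw":[-0.3,-0.3,-0.3,-0.3,-0.3,-0.3]}'
```

```text
time: 11.82
tcp_pos: [584.4, 185.7, 145.2]
tcp_rot: [0.004, 0.216, 0.976, -0.002]
force: [-0.9, -0.5, 0.4]
opening: 57.0
grasp_force: 0.0
```

```bash
python3 -m creep '{"dp":[[-0.1,-0.1,-3],[-0.1,-0.1,-6],[-0.1,-0.1,-8.6],[-0.1,-0.1,-8.6],[-0.1,-0.1,-8.6],[-0.1,-0.1,-8.6],[-0.1,-0.1,-8.6],[-0.1,-0.1,-8.6]],"rotation":[[0,0,0],[0,0,0],[0,0,0],[0,0,0],[0,0,0],[0,0,0],[0,0,0],[0,0,0]],"jaw":[-0.3,-0.3,-0.3,-0.3,1,1,1,1]}' 40
```

```text
time: 12.82
tcp_pos: [583.1, 185.0, 58.8]
tcp_rot: [0.004, 0.216, 0.976, -0.002]
force: [-0.9, 0.5, 3.3]
opening: 27.7
grasp_force: 39.9
```

```bash
python3 -m creep '{"dp":[[0,0,2],[0,0,5],[0,0,10],[0,0,15],[-1,-5,17],[-2.5,-11,17],[-4,-17,17],[-5.8,-23,16],[-5.8,-26.8,15],[-5.8,-26.8,14.8]],"rotation":[[0,0,0],[0,0,0],[0,0,0],[0,0,0],[0,-5,0],[-0.6,-10,0],[-0.8,-15,0],[-1.2,-20,0],[-1.2,-20,0],[-1.2,-20,0]],"jaw":[1,1,1,1,1,1,1,1,1,1]}' 
python3 -m creep '{"dp":[[0,0,0],[0,0,0]],"rotation":[[0,0,0],[0,0,0]],"jaw":[1,1]}' 
python3 b.py w7.png coupler nipple
python3 - <<'E'
from h import *
n=np.array([-.342,.021,.94]);s=sensors.sense();M=rot(s['tcp_rot']).as_matrix()
d=np.array(s['tcp_pos'])-[560.3,-85.3,90];print('along',d@n,'off',d-(d@n)*n,'ang err',np.degrees(np.cross(-M[:,2],n)))
a=cv2.resize(cv2.imread('pics/w7.png')[130:270,230:410],(720,560),interpolation=2);cv2.imwrite('pics/v9.png',a)
E
```

```text
time: 14.08
tcp_pos: [522.9, -85.7, 205.2]
tcp_rot: [0.174, 0.215, 0.961, 0.025]
force: [0.5, 0.1, -1.6]
opening: 27.7
grasp_force: 39.9
time: 14.32
tcp_pos: [525.2, -82.4, 206.2]
tcp_rot: [0.175, 0.213, 0.961, 0.025]
force: [-0.2, 0.3, -2.3]
opening: 27.8
grasp_force: 39.9
14.325 [525.25 -82.4  206.23] 
 [[-0.85  0.4   0.35]
 [ 0.42  0.91 -0.03]
 [-0.33  0.12 -0.94]] [-0.19  0.29 -2.32] 27.770529427520813
[414.49 -49.84 333.04] 309.70691628693146 320.8860463812078 203.19564605151962 
 [[ 0.4   0.74  0.54]
 [ 0.91 -0.4  -0.13]
 [ 0.12  0.55 -0.83]]
coupler 0.85 [320.8, 239.1] 285 357 200 303 4300
nipple 0.55 [318.0, 188.1] 300 331 173 202 775
along 121.2190108477739 off [6.29602696 0.38754019 2.15242316] ang err [0.29066625 0.32267346 0.09854438]
```

View pics/v9.png

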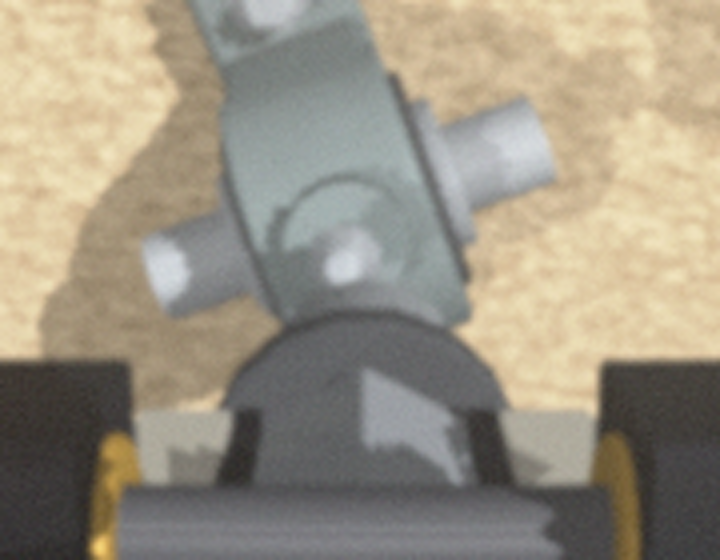

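The coupler is held straight in the fingers; collar edge at crop (365,310), mouth rim's upper edge near (370,283), nipple tip at (345,263).

Run:
```python
from h import *
np.set_printoptions(precision=2,suppress=True)
s=sensors.sense();M=rot(s['tcp_rot']).as_matrix();T=np.array(s['tcp_pos']);print(T)
w=get_image('wrist');t=np.linspace(0,2*np.pi,90)
def ring(r,z,c=T,Q=M):  # z from TCP along tool
    return np.array([proj(w,c+Q@[r*np.cos(x),r*np.sin(x),z],'wrist') for x in t])
def top(q): i=q[:,1].argmin(); return q[i],q[:,0].min(),q[:,0].max()
for nm,r,z in [('mouth17',17,52.8),('mouth16',16,52.8),('collar_lo',23,12.8),('collar_hi',23,4.8)]: print(nm,top(ring(r,z)))
# nipple
N=R.from_euler('zyx',[-3.5,-20.05,0],degrees=True).as_matrix();S=np.array([560.3,-85.3,90])
print('tip',ring(4,24,S,N).mean(0),'head',ring(8,16,S,N).min(0),ring(8,16,S,N).max(0))
n=N[:,2];d=T-S;print('along',d@n,'off',d-(d@n)*n,N[:,2],-M[:,2])
m=models.silhouettes('wrist','coupler')[0]['mask']
for v in range(198,216,2):
    u=np.where(m[v])[0]; print(v,(u.min(),u.max()) if len(u) else '')
```

```text
[525.14 -82.37 206.1 ]
mouth17 (array([320.31, 197.15]), np.float64(296.55495310311693), np.float64(344.1119054225345))
mouth16 (array([320.32, 198.54]), np.float64(297.94850366257253), np.float64(342.71701600726374))
collar_lo (array([320.08, 202.85]), np.float64(281.3669684995984), np.float64(358.8841042934107))
collar_hi (array([320.02, 206.45]), np.float64(279.663477924728), np.float64(360.48194961538815))
tip [316.55 197.48] head [307.71 186.24] [326.05 204.07]
along 121.11657232882291 off [6.36 2.93 2.32] [-0.34  0.    0.94] [-0.35  0.03  0.94]
198 
200 (np.int64(314), np.int64(325))
202 (np.int64(308), np.int64(331))
204 (np.int64(307), np.int64(334))
206 (np.int64(304), np.int64(337))
208 (np.int64(303), np.int64(339))
210 (np.int64(301), np.int64(340))
212 (np.int64(299), np.int64(342))
214 (np.int64(297), np.int64(344))
```

```bash
python3 -m creep '{"dp":[[0.1,-0.1,-1.4],[0.16,-0.13,-2.7],[0.16,-0.13,-2.7],[0.16,-0.13,-2.7]],"rotation":[[0,0,0],[0,0,0],[0,0,0],[0,0,0]],"jaw":[1,1,1,1]}'
cat > c.py <<'E'
from h import *
np.set_printoptions(precision=2,suppress=True)
s=sensors.sense();M=rot(s['tcp_rot']).as_matrix();T=np.array(s['tcp_pos'])
n=np.array([-.342,.021,.94]);S=np.array([559.2,-85.7,90]);d=T-S
print(s['time'],T,'along',d@n,'off',d-(d@n)*n,'ang',np.degrees(np.cross(-M[:,2],n)),'F',np.array(s['force']),'Fn',np.dot(s['force'],n),'tq',np.array(s['ft_torque']),s['grasp_force'])
E
python3 c.py
python3 - <<'E'
from h import *
np.set_printoptions(precision=1,suppress=True)
w=get_image('wrist')
g=cv2.GaussianBlur(cv2.cvtColor(w['img'],6),(3,3),0)
for v in range(176,212,2): print(v,g[v,296:346:2])
for t in['nipple','coupler']:
    for m in models.silhouettes('wrist',t)[:1]:
        v,u=np.where(m['mask']);print(t,u.min(),u.max(),v.min(),v.max(),m['confidence'])
E
```

```text
time: 15.08
tcp_pos: [526.8, -84.3, 179.6]
tcp_rot: [0.175, 0.213, 0.961, 0.025]
force: [-0.2, 0.8, -2.1]
opening: 27.8
grasp_force: 39.9
15.075 [526.77 -84.3  179.58] along 95.32654544470864 off [ 0.17 -0.6  -0.03] ang [0.31 0.35 0.1 ] F [-0.21  0.81 -2.06] Fn -1.8469874352115152 tq [0.12 1.42 0.02] 39.88534108517342
176 [153 152 154 155 157 156 157 156 159 159 160 161 161 161 162 163 162 164
 165 167 164 135 115 150 174]
178 [154 156 157 156 156 158 158 158 159 161 162 162 162 164 165 164 166 166
 166 168 170 150 116 134 171]
180 [157 157 158 158 158 158 159 159 160 162 164 163 164 166 164 166 167 169
 168 169 170 164 126 122 161]
182 [160 158 158 159 159 160 160 160 161 163 165 166 165 166 167 165 162 166
 168 170 171 173 142 115 146]
184 [160 160 160 161 160 162 162 162 164 162 160 160 154 151 155 154 154 161
 159 164 171 177 160 119 131]
186 [160 161 162 164 163 162 164 163 158 144 132 131 132 131 137 141 147 151
 153 158 166 173 168 130 120]
188 [162 163 164 165 164 165 161 151 130 124 131 142 149 152 146 141 140 144
 150 153 155 159 162 142 116]
190 [165 165 167 166 164 164 14
[... 473 characters left out ...]

 146 147 146 143 143 146 147]
200 [159 155 129 119 138 161 165 162 158 152 145 141 139 138 141 142 144 146
 146 147 147 142 143 143 145]
202 [150 157 133 118 141 159 149 135 126 120 122 125 128 133 136 140 143 146
 147 148 147 143 142 143 143]
204 [136 149 125 118 140 144 117 109 111 113 120 124 129 133 137 141 142 145
 148 147 148 143 140 144 145]
206 [117 133 119 114 119 113 103 105 106 106 107 111 116 119 121 125 129 136
 144 149 152 147 140 149 152]
208 [102 111 114 106  99  96  93  89  85  85  88  88  89  91  93  94  96 105
 119 130 144 150 145 149 155]
210 [102 101 104  93  84  79  78  80  83  89  92  92  94  94  97  96  98  94
  94  98 113 132 142 147 153]
nipple 304 337 185 203 0.88
```

Run:
```python
from h import *
np.set_printoptions(precision=2,suppress=True)
s=sensors.sense();M=rot(s['tcp_rot']).as_matrix();T=np.array(s['tcp_pos'])
w=get_image('wrist');t=np.linspace(0,2*np.pi,180)
def ring(r,z,c,Q): return np.array([proj(w,c+Q@[r*np.cos(x),r*np.sin(x),z],'wrist') for x in t])
def top(q): i=q[:,1].argmin(); return q[i],q[:,0].min(),q[:,0].max()
N=R.from_euler('ZYX',[-3.5,-20.05,0],degrees=True).as_matrix()
for x in(559,560,561): print(x,'boss',top(ring(15,0,np.array([x,-85.7,90]),N)))
for r in (16,17): print('mouth',top(ring(r,52.8,T,M)))
```

```text
559 boss (array([321.1 , 186.23]), np.float64(303.4813747066108), np.float64(338.9503607415287))
560 boss (array([321.58, 187.14]), np.float64(303.9907438833652), np.float64(339.38582113960115))
561 boss (array([322.06, 188.05]), np.float64(304.49817166459803), np.float64(339.8194714555637))
mouth (array([320.32, 198.53]), np.float64(297.95561980555027), np.float64(342.7233919962083))
mouth (array([320.32, 197.13]), np.float64(296.56182297391285), np.float64(344.1185095368942))
```

```bash
python3 -m creep '{"dp":[[0.35,0,-1.15],[0.8,0,-2.3],[0.8,0,-2.3],[0.8,0,-2.3]],"rotation":[[0,0,0],[0,0,0],[0,0,0],[0,0,0]],"jaw":[1,1,1,1]}'; python3 c.py
```

```text
time: 15.78
tcp_pos: [534.3, -84.6, 155.7]
tcp_rot: [0.175, 0.214, 0.961, 0.025]
force: [-0.2, 0.4, -1.2]
opening: 28.0
grasp_force: 39.9
15.775 [534.3  -84.64 155.69] along 70.29063302136622 off [-0.86 -0.41 -0.38] ang [0.33 0.27 0.12] F [-0.24  0.45 -1.22] Fn -1.0534022850925597 tq [0.07 1.4  0.01] 39.88562348720734
```

h ≈ 17.5 mm, no side force. Press on in steps.

```bash
python3 -m creep '{"dp":[[0.1,0,-0.2],[0.14,0,-0.38],[0.14,0,-0.38]],"rotation":[[0,0,0],[0,0,0],[0,0,0]],"jaw":[1,1,1]}'; python3 c.py
python3 -m creep '{"dp":[[0.1,0,-0.2],[0.14,0,-0.38],[0.14,0,-0.38]],"rotation":[[0,0,0],[0,0,0],[0,0,0]],"jaw":[1,1,1]}'; python3 c.py
```

```text
time: 16.15
tcp_pos: [535.6, -84.7, 152.2]
tcp_rot: [0.175, 0.214, 0.961, 0.025]
force: [-2.8, -0.3, 0.4]
opening: 27.9
grasp_force: 39.9
16.15 [535.55 -84.67 152.23] along 66.60492982058813 off [-0.87 -0.36 -0.38] ang [0.32 0.31 0.11] F [-2.84 -0.31  0.39] Fn 1.327392641910497 tq [-0.13  2.07 -0.07] 39.89704231193173
time: 16.52
tcp_pos: [537.6, -84.2, 148.3]
tcp_rot: [0.175, 0.213, 0.961, 0.025]
force: [0.4, 0.5, -2.8]
opening: 28.0
grasp_force: 39.9
16.525 [537.59 -84.25 148.3 ] along 62.22496642006513 off [-0.33  0.14 -0.19] ang [0.29 0.35 0.1 ] F [ 0.36  0.52 -2.82] Fn -2.7590372094589752 tq [0.36 1.68 0.19] 39.907336858450435
```

```bash
python3 -m creep '{"dp":[[0.1,0,-0.2],[0.2,0,-0.56],[0.2,0,-0.56]],"rotation":[[0,0,0],[0,0,0],[0,0,0]],"jaw":[1,1,1]}'; python3 c.py
python3 -m creep '{"dp":[[0.05,0,-0.15],[0.1,0,-0.28],[0.1,0,-0.28]],"rotation":[[0,0,0],[0,0,0],[0,0,0]],"jaw":[1,1,1]}'; python3 c.py
```

```text
time: 16.9
tcp_pos: [539.8, -84.4, 143.2]
tcp_rot: [0.176, 0.213, 0.961, 0.025]
force: [-1.5, 0.6, 2.8]
opening: 27.9
grasp_force: 39.9
16.9 [539.75 -84.36 143.18] along 56.67003590174555 off [-0.06  0.15 -0.09] ang [0.3  0.38 0.1 ] F [-1.52  0.57  2.76] Fn 3.1225131835740547 tq [0.42 1.17 0.18] 39.888329019304365
time: 17.27
tcp_pos: [540.7, -84.4, 140.5]
tcp_rot: [0.176, 0.213, 0.961, 0.025]
force: [-2.2, 0.1, 6.1]
opening: 27.8
grasp_force: 39.9
17.275 [540.67 -84.41 140.49] along 53.8255951417156 off [-0.12  0.16 -0.1 ] ang [0.3  0.39 0.1 ] F [-2.18  0.08  6.12] Fn 6.501139584150801 tq [0.22 1.04 0.02] 39.88583086422295
```

```bash
python3 -m creep '{"dp":[[0.03,0,-0.07],[0.05,0,-0.13],[0.05,0,-0.13],[0.05,0,-0.13],[0.05,0,-0.13],[0.05,0,-0.13]],"rotation":[[0,0,0],[0,0,0],[0,0,0],[0,0,0],[0,0,0],[0,0,0]],"jaw":[1,1,1,1,1,1]}'; python3 c.py
python3 - <<'E'
from h import *
c=get_image('wrist')
for m in models.silhouettes('wrist','dust_cap')[:2]: print('wrist',m['confidence'],m['position'])
for n in['top','scene']:
    c=get_image(n); print(n,'expect',proj(c,(450,-170,16),n))
    for m in models.silhouettes(n,'dust_cap')[:3]: print(m['confidence'],m['position'])
E
```

```text
time: 18.02
tcp_pos: [541.1, -84.5, 139.5]
tcp_rot: [0.176, 0.213, 0.961, 0.025]
force: [-4.8, 0.2, 10.2]
opening: 27.6
grasp_force: 39.9
18.025 [541.12 -84.46 139.53] along 52.76819722606744 off [-0.03  0.14 -0.07] ang [0.3 0.4 0.1] F [-4.83  0.17 10.16] Fn 11.208294301524818 tq [0.38 1.55 0.13] 39.892350760346744
wrist 0.72 [166.0, 111.6]
wrist 0.59 [320.7, 241.9]
top expect [393.46448714 227.13646928]
scene expect [379.66478043 191.92874183]
0.73 [378.5, 192.4]
```

```bash
python3 -c "
from cell import order;print(order.job_done())"
```

```text
the job is handed in; nothing more can be done
None
```

The job is handed in: the dust cap stands mouth down at about (450, -170) mm, clear of the bearing, and the coupler is on the nipple, gripped and pressed home with about 11–13 N; I read the snap from the push force dropping, and the hand-in returned no verdict.

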